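# Stack the tray and separator plates on the watch-cleaning carrier

## Task

Finish loading the watch-cleaning carrier, whose first tray disc is already on the splined hub: slide the thin separator plate down onto it with its tab pointing opposite to the first disc's tab, then the thick tray disc on top with its tab pointing the same way as the first disc's. Both must lie flat, fully down, engaged with the splines and resting on the plate below.

Things in the scene. Friction and masses are not known exactly. Their poses are not given: they have to be found in the camera images.
- carrier: Fixed: dark foot 90 mm across, 8 mm high, with upright hub and first tray disc (stays; top 20 mm above bench). Origin: hub axis, underside of foot; x along first disc's tab, z up. Hub: core 14 mm across, four 4 mm ribs at 0, 90, 180, 270 deg reaching 14 mm from axis, full to 48 mm height, tip at 59 mm. Plates' teeth go between the ribs with 4 mm, 20 deg play.
- first_tab (a point): Point on top of the first disc's tab (24 mm wide, 30 to 54 mm from the hub axis), 45 mm from the axis and 20 mm above the bench; axes as the carrier's.
- separator: Loose plain steel plate, flat on a wooden puck (52 mm across, 20 mm high), 8 mm thick, 100 g, no pockets, narrow tab 12 mm wide, round end 54 mm from centre. Seated underside: 20 mm above bench. Octagonal; bore 38 mm; 4 inner teeth midway between x and y axes. Grip across the flats at +y and -y (60 mm apart, 25 mm long). Origin: bore centre, underside; x out along the tab, z up.
- disc: Loose steel tray disc, flat on a wooden puck (52 mm across, 20 mm high), 12 mm thick, 170 g, 16 dark pockets on top, square-ended tab 24 mm wide to 54 mm from centre. Seated underside: 28 mm above bench. Octagonal; bore 38 mm; 4 inner teeth midway between x and y axes. Grip across the flats at +y and -y (60 mm apart, 25 mm long). Origin: bore centre, underside; x out along the tab, z up.
Not all that is in view belongs to the job. What is shaped like the disc but blue or purple is not meant.

How it is judged:
By the outcome, as a careful person would: the job done as asked, in the order asked, and still so for the second after the job is handed in, with the robot touching nothing.
It also fails if it takes over 61 s, if anything falls off the work surface, if the arm or the gripper's body presses on something with over 40 N, if the wrist force passes 120 N, or if a joint passes its speed limit or range.

## Robot

A 6-joint arm with a two-finger parallel gripper is mounted at the origin on the work surface. World frame = base frame: x ahead of the robot, y to its left, z up, the work surface at z = 0. Lengths are in mm, angles in rad, forces in N, time in s.
With the tool pointing down it reaches from about 250 to 725 mm from the base axis. Payload 4 kg.
Tool frame: the origin (TCP) lies at the very end of the fingers, on their centre line; the grasp point (between the pads) lies 19 mm behind it; z points along the fingers, y is the line along which they close (so a half turn about z gives the same grasp; the last joint's range is limited). The gripper opens to 85 mm and grips with 20 to 120 N. Pads are 22 mm wide; open, the fingers measure 114 mm over their backs; the gripper's body (76 mm by 85 mm) begins 54 mm behind the grasp point. The pads swing forward as they close: fully open they stand 13 mm farther back than shut.
Start: joints at [1.133, 0.241, 0.005, 1.335, 0, 1.571], TCP at [211.972, 452.844, 231.306] pointing down, gripper open.
Joint ranges: [-2.72, 2.72], [-1.05, 1.87], [-1.09, 1.28], [-1.99, 2.15], [-1.42, 1.44], [-3.14, 3.14]. Speed limits (rad/s): [2.79, 2.79, 3.14, 3.14, 3.14, 3.14].

## Interface

Orientations are given as a 3x3 rotation matrix whose columns are the frame's x, y, z axes.
In Python, from cell import state, grab_frame, finish_job, search_frame, landmark_of gives the robot as it stands.
- The arm moves only by the tool carry_out, never from a script. Its argument "targets" is a list of rows, each a list of 2 entries, a list of its own where there are three numbers: the shift along the tool's x, y, z each as a share of 6 cm, from -1 to 1, then the turn, a rotation vector about the tool's x, y, z each as a share of 8 degrees, from -1 to 1. In form: [[[x, y, z], [rx, ry, rz]], ...]. A call has 1 to 10 rows; each row shifts and turns the commanded pose from where the row before left it, along the tool's axes as they then stand; what a row does not reach is not made up. A row lasts 1/8 s, in which the tool goes at most 62.5 mm and 10.7 degrees, less where a joint would pass 70% of its speed; a pose out of reach is approached as far as the arm can. A call with a number of a shift or a turn outside -1 to 1 is refused whole. A call with a gripper value outside its range is refused whole. "claw" is the closure, from 0 (fully open) to 1 (shut), set as the call begins (left out, the last holds). The fingers move at their own pace and stop on an object; "grip_force" is the grip in N (left out, the last holds). Time passes only in rows, so rows that do not move let the fingers close. It gives the time, the measured TCP pose, the force, the opening and the grip force at its end, in the units of the state.
- state(): the state, without advancing time (a new reading comes with each control period).
- grab_frame(name): name is "scene" or "top" or "wrist"; returns a dict with "img" (420x560x3 uint8, red, green, blue), "depth" (420x560 float32, mm along the optical axis (not along the pixel's ray), 0 where there is no reading), "fov_y" (degrees; the focal length in pixels is half the picture's height over the tangent of half this angle, whatever the lens; pixels are square), "cx", "cy" (the principal point, pixels), "dist" ([k1, k2, p1, p2, k3] as OpenCV has them; the pictures are not rectified), "T" (4x4, takes a point from camera to world coordinates). Camera axes: x right, y down, z forward; pixel columns grow to the right and rows downward; lengths in mm; the calibration is good to about 2 mm. A picture is of the moment at which its call begins.
- finish_job(): hands the job in; it is judged then, once.
Trained networks look in a picture, given as the dict that the camera call returned (one of the last four; its "shot" number tells which), for a name from the list of things; names that differ only in an ending like _2 or _b are one class to them, and where a whole thing is asked for, a point or a joint stands for the part that bears it (a point fixed in the world has none). Each returns a list of dicts, best first, with "conf" (0 to 1); they miss things now and then, are a little off and sometimes report something else, mostly with a low value. They report only what shows in the picture. A call takes as long as a camera call. They do not tell look-alikes from the thing itself.
- search_frame(query, picture): "at" ([x, y, z] in mm, in the coordinates of the camera as it stood for that picture, good to about 4 mm: the middle of the surface that is visible of it).
- landmark_of(query, picture): "at" ([x, y, z] in mm, in the coordinates of the camera as it stood for that picture, good to about 4 mm: a listed point, or the origin of a listed thing).
The state is a dict: "time": time; "q": joint angles; "joint_velocities": joint speeds; "joint_efforts": joint torques, N m; "tool_pos": TCP position; "orientation": TCP orientation; "ft_force": force on the tool from outside, world axes, zero at the start; "wrist_torque": the same for the moment, N m; "opening": finger opening in mm; "grip_force": force on a finger pad.
Only numpy, scipy, OpenCV 4.12 (cv2) and the standard library are available. Lean on these libraries where they do the work, as an engineer would, in place of code of your own. Each camera call takes 0.05 s, during which the arm holds its last target. There are 200 camera calls.

## Working session

There is one attempt and no reset: what is moved stays moved. The work goes in short steps, Python scripts to look and compute and a tool call to move; the robot and the scene stay as the last step left them, time stands still between calls to the robot, and variables do not carry over. Pictures are saved under pics/ and viewed, at most 10 in all, crops included, and the job is handed in when it is done.

Besides the shell and the picture viewer there is one more tool, called after "Request:" as name(argument=value, ...), one argument or row to a line, values as JSON. carry_out: Moves the arm, as the interface text tells. Its arguments: {"type":"object","properties":{"targets":{"type":"array","items":{"type":"array"}},"claw":{"type":"number"},"grip_force":{"type":"number"}},"required":["targets"]}

```bash
mkdir -p pics
cat > h.py <<'E'
import numpy as np, cv2
from cell import state, grab_frame, finish_job, search_frame, landmark_of
def K(f):
    h,w=f["img"].shape[:2]; fl=h/2/np.tan(np.radians(f["fov_y"])/2)
    return np.array([[fl,0,f["cx"]],[0,fl,f["cy"]],[0,0,1.]])
def w(f,p): return (f["T"]@np.r_[p,1])[:3]
def pix(f,P):
    Ti=np.linalg.inv(f["T"]); c=(np.atleast_2d(P)@Ti[:3,:3].T+Ti[:3,3]).astype(float)
    return cv2.projectPoints(c,np.zeros(3),np.zeros(3),K(f),np.array(f["dist"],float))[0][:,0]
def cloud(f):
    h,wd=f["depth"].shape; u,v=np.meshgrid(np.arange(wd),np.arange(h))
    n=cv2.undistortPoints(np.stack([u,v],-1).reshape(-1,1,2).astype(float),K(f),np.array(f["dist"],float)).reshape(h,wd,2)
    d=f["depth"][...,None]; c=np.concatenate([n*d,d],-1)
    return c@f["T"][:3,:3].T+f["T"][:3,3]
def save(f,n): cv2.imwrite("pics/"+n,f["img"][...,::-1])
E
python3 - <<'E'
from h import *
for n in ["top","scene"]:
    f=grab_frame(n); save(f,n+".png")
    print(n,f["T"][:3].round(2).tolist())
    for q in ["carrier","first_tab","separator","disc"]:
        for r in landmark_of(q,f)[:4]:
            P=w(f,r["at"]); print(q,round(r["conf"],2),P.round(0),pix(f,P)[0].round())
print(state())
E
```

```text
top [[-0.01, -1.0, 0.06, 450.83], [-1.0, 0.01, -0.02, 1.0], [0.02, -0.06, -1.0, 884.73]]
carrier 0.96 [499.  -1.   0.] [269. 216.]
first_tab 0.84 [547. -11.  17.] [273. 191.]
separator 0.64 [527. 246.  19.] [142. 203.]
disc 0.95 [ 393. -273.    3.] [407. 268.]
disc 0.93 [ 511. -254.   20.] [398. 208.]
disc 0.58 [ 554. -131.    4.] [334. 188.]
scene [[-0.53, 0.49, -0.69, 1189.72], [0.85, 0.32, -0.42, 414.07], [0.01, -0.81, -0.59, 622.96]]
carrier 0.67 [504.  -5.   4.] [285. 220.]
carrier 0.41 [ 511. -255.   22.] [203. 185.]
first_tab 0.93 [550.  -9.  26.] [273. 222.]
separator 0.59 [531. 247.  19.] [379. 261.]
disc 0.83 [ 510. -257.   20.] [203. 185.]
disc 0.77 [ 552. -133.    2.] [231. 214.]
disc 0.71 [ 392. -271.    2.] [227. 170.]
{'time': 0.5, 'q': array([1.13300268e+00, 2.40610286e-01, 4.96440195e-03, 1.33523026e+00,
       3.40317057e-06, 1.57079245e+00]), 'joint_velocities': array([-0.0003095 , -0.00089658,  0.00153169,  0.00082231,  0.00152493,
       -0.00154802]), 'joint_efforts': array([ 1.27613835e-04, -3.71858275e+01,  2.52461940e+01,  2.75588245e-03,
       -3.19630522e-05, -5.86488468e-06]), 'tool_pos': array([211.9573454 , 452.81763389, 231.2877074 ]), 'orientation': array([[-9.05690876e-01,  4.23938717e-01, -3.69181379e-05],
       [ 4.23938718e-01,  9.05690873e-01, -7.08426459e-05],
       [ 3.40348018e-06, -7.98125661e-05, -9.99999997e-01]]), 'ft_force': array([ 0.1920801 , -0.61734858, -0.52735415]), 'wrist_torque': array([-0.04515177, -0.04925476, -0.01877564]), 'grip_force': 0.0, 'opening': 85.3589531700911}
```

View pics/top.png

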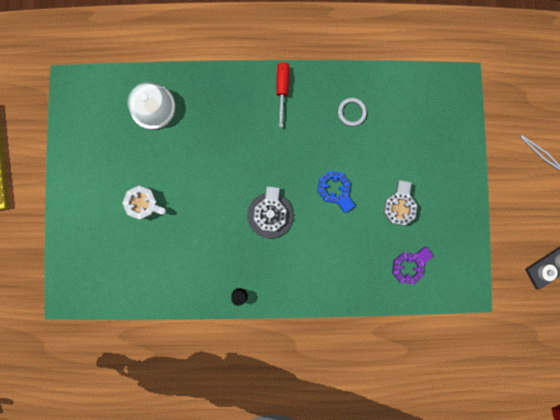

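View pics/scene.png

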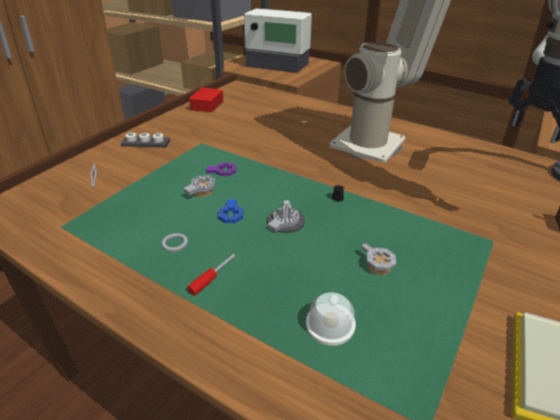

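```bash
cat >> h.py <<'E'
def plan(P,yaw,n=None):
    """rows to take TCP to P pointing down with tool y at yaw deg"""
    s=state(); R=np.array(s["orientation"]); p=np.array(s["tool_pos"])
    y=np.radians(yaw); Y=np.array([np.cos(y),np.sin(y),0]); Z=np.array([0,0,-1.]); G=np.c_[np.cross(Y,Z),Y,Z]
    rv=cv2.Rodrigues(R.T@G)[0][:,0]; d=np.array(P)-p
    n=n or int(max(1,np.ceil(np.linalg.norm(d)/50),np.ceil(np.linalg.norm(np.degrees(rv))/7.5)))
    st=cv2.Rodrigues(rv/n)[0]; rows=[]
    for i in range(n):
        rows.append([(R.T@d/n/60).round(3).tolist(),(np.degrees(rv)/n/8).round(3).tolist()]); R=R@st
    print(n,"rows",rows)
E
python3 - <<'E'
from h import *
plan([528,246,200],164)
E
```

```text
14 rows [[[-0.445, -0.063, 0.037], [-0.0, -0.0, -0.885]], [[-0.434, -0.118, 0.037], [-0.0, -0.0, -0.885]], [[-0.416, -0.17, 0.037], [-0.0, -0.0, -0.885]], [[-0.392, -0.22, 0.037], [-0.0, -0.0, -0.885]], [[-0.362, -0.267, 0.037], [-0.0, -0.0, -0.885]], [[-0.326, -0.31, 0.037], [-0.0, -0.0, -0.885]], [[-0.286, -0.347, 0.037], [-0.0, -0.0, -0.885]], [[-0.241, -0.38, 0.037], [-0.0, -0.0, -0.885]], [[-0.192, -0.407, 0.037], [-0.0, -0.0, -0.885]], [[-0.14, -0.427, 0.037], [-0.0, -0.0, -0.885]], [[-0.087, -0.441, 0.037], [-0.0, -0.0, -0.885]], [[-0.032, -0.449, 0.037], [-0.0, -0.0, -0.885]], [[0.024, -0.449, 0.037], [-0.0, -0.0, -0.885]], [[0.079, -0.443, 0.037], [-0.0, -0.0, -0.885]]]
```

Request:
carry_out(
  targets=[
    [[-0.445,-0.063,0.037],[0,0,-0.885]],
    [[-0.434,-0.118,0.037],[0,0,-0.885]],
    [[-0.416,-0.17,0.037],[0,0,-0.885]],
    [[-0.392,-0.22,0.037],[0,0,-0.885]],
    [[-0.362,-0.267,0.037],[0,0,-0.885]],
    [[-0.326,-0.31,0.037],[0,0,-0.885]],
    [[-0.286,-0.347,0.037],[0,0,-0.885]],
    [[-0.241,-0.38,0.037],[0,0,-0.885]],
    [[-0.192,-0.407,0.037],[0,0,-0.885]],
    [[-0.14,-0.427,0.037],[0,0,-0.885]],
  ],
  claw=0,
)

```text
time: 1.75
tool_pos: [438.6, 304.7, 209.1]
orientation: [[-0.695, -0.719, 0.0], [-0.719, 0.695, 0.0], [-0.0, -0.0, -1.0]]
ft_force: [0.9, 0.2, 0.5]
opening: 85.0
grip_force: 0.0
```

Request:
carry_out(
  targets=[
    [[-0.087,-0.441,0.037],[0,0,-0.885]],
    [[-0.032,-0.449,0.037],[0,0,-0.885]],
    [[0.024,-0.449,0.037],[0,0,-0.885]],
    [[0.079,-0.443,0.037],[0,0,-0.885]],
    [[0,0,0],[0,0,0]],
    [[0,0,0],[0,0,0]],
  ],
)

```text
time: 2.5
tool_pos: [527.7, 246.3, 200.1]
orientation: [[-0.276, -0.961, -0.001], [-0.961, 0.276, 0.0], [0.0, 0.001, -1.0]]
ft_force: [-1.0, -0.2, -0.8]
opening: 85.3
grip_force: 0.0
```

Run:
```python
from h import *
f=grab_frame("wrist"); save(f,"w1.png")
print(f["T"].round(2).tolist())
for q in ["separator"]:
    for r in landmark_of(q,f)[:4]:
        P=w(f,r["at"]); print(q,round(r["conf"],2),P.round(1),pix(f,P)[0].round())
s=state();print(s["tool_pos"],s["orientation"],s["q"],s["time"])
```

```text
[[-0.96, 0.27, 0.08, 507.56], [0.28, 0.92, 0.28, 173.76], [0.0, 0.29, -0.96, 343.59], [0.0, 0.0, 0.0, 1.0]]
separator 0.95 [530.4 251.5  19.7] [277. 186.]
[527.48437231 246.7459427  200.35219057] [[-2.74737895e-01 -9.61519112e-01 -2.94383603e-04]
 [-9.61519155e-01  2.74737864e-01  1.44124768e-04]
 [-5.77003963e-05  3.22652009e-04 -9.99999946e-01]] [ 4.37406888e-01  4.18650642e-01  1.76348171e-01  1.32869947e+00
  2.55254388e-04 -8.55072376e-01] 2.6
```

View pics/w1.png

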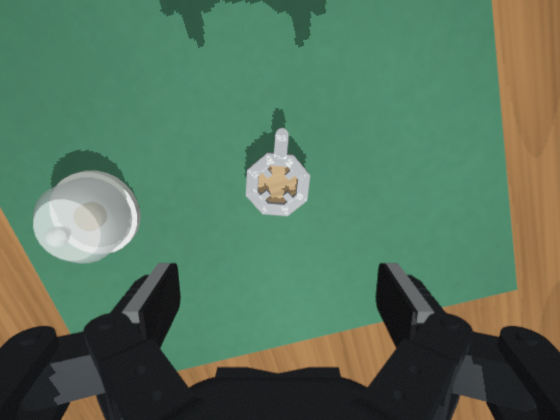

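```bash
cat >> h.py <<'E'
def plate(f,c,ztop,tol=4):
    C=cloud(f).reshape(-1,3); C=C[abs(C[:,2]-ztop)<tol]; c=np.array(c[:2],float)
    for _ in range(15):
        r=np.hypot(*(C[:,:2]-c).T); m=r<33; c=C[m,:2].mean(0)
        t=C[(r>38)&(r<58),:2]; a=t.mean(0)-c; a/=np.hypot(*a)
        # drop the part of the tab inside 33mm by using symmetric r<29.5 strip there
        q=C[:,:2]-c; along=q@a; m=(r<33)&(abs(along)<29.5); c=C[m,:2].mean(0)
    print("centre",c.round(1),"z",np.median(C[m,2]).round(1),"tab deg",np.degrees(np.arctan2(a[1],a[0])).round(1),len(t),m.sum()," max tab r",np.hypot(*(t-c).T).max().round(1) if len(t) else 0)
E
python3 - <<'E'
from h import *
f=grab_frame("wrist"); plate(f,[530,250],28)
E
```

```text
centre [528.7 246.2] z 28.8 tab deg -111.0 185 2133  max tab r 51.8
```

Run:
```python
from h import *
plan([528.7,246.2,7],159.5)
```

```text
4 rows [[[0.001, -0.005, 0.806], [0.0, 0.0, 0.143]], [[0.001, -0.005, 0.806], [0.0, 0.0, 0.143]], [[0.001, -0.005, 0.806], [0.0, 0.0, 0.143]], [[0.001, -0.005, 0.806], [0.0, 0.0, 0.143]]]
```

Request:
carry_out(
  targets=[
    [[0.001,-0.005,0.6],[0,0,0.143]],
    [[0.001,-0.005,0.6],[0,0,0.143]],
    [[0.001,-0.005,0.6],[0,0,0.143]],
    [[0.001,-0.005,0.6],[0,0,0.143]],
    [[0,0,0.4],[0,0,0]],
    [[0,0,0.3],[0,0,0]],
    [[0,0,0.124],[0,0,0]],
    [[0,0,0],[0,0,0]],
  ],
)

```text
time: 3.65
tool_pos: [528.9, 245.9, 6.8]
orientation: [[-0.35, -0.937, -0.0], [-0.937, 0.35, -0.0], [0.0, 0.0, -1.0]]
ft_force: [-0.6, 0.1, 0.8]
opening: 85.4
grip_force: 0.0
```

Request:
carry_out(
  targets=[
    [[0,0,0],[0,0,0]],
    [[0,0,0],[0,0,0]],
    [[0,0,0],[0,0,0]],
    [[0,0,0],[0,0,0]],
    [[0,0,0],[0,0,0]],
    [[0,0,0],[0,0,0]],
    [[0,0,0],[0,0,0]],
    [[0,0,0],[0,0,0]],
  ],
  claw=1,
  grip_force=50,
)

```text
time: 4.65
tool_pos: [530.2, 246.2, 8.3]
orientation: [[-0.351, -0.936, 0.002], [-0.936, 0.351, 0.001], [-0.002, -0.002, -1.0]]
ft_force: [-1.2, 0.1, 6.0]
opening: 58.6
grip_force: 54.4
```

Run:
```python
from h import *
plan([505,110,150],82)
```

```text
11 rows [[[0.206, -0.037, -0.215], [0.0, 0.002, 0.88]], [[0.2, -0.062, -0.215], [0.0, 0.002, 0.88]], [[0.191, -0.086, -0.215], [0.0, 0.002, 0.88]], [[0.179, -0.109, -0.215], [0.0, 0.002, 0.88]], [[0.165, -0.13, -0.215], [0.0, 0.002, 0.88]], [[0.147, -0.149, -0.215], [0.0, 0.002, 0.88]], [[0.128, -0.166, -0.215], [0.0, 0.002, 0.88]], [[0.107, -0.181, -0.215], [0.0, 0.002, 0.88]], [[0.084, -0.192, -0.215], [0.0, 0.002, 0.88]], [[0.06, -0.201, -0.215], [0.0, 0.002, 0.88]], [[0.035, -0.207, -0.215], [0.0, 0.002, 0.88]]]
```

Request:
carry_out(
  targets=[
    [[0,0,-0.2],[0,0,0]],
    [[0,0,-0.5],[0,0,0]],
    [[0,0,-0.5],[0,0,0]],
    [[0,0,-0.3],[0,0,0]],
    [[0.206,-0.037,-0.08],[0,0,0.88]],
    [[0.2,-0.062,-0.08],[0,0,0.88]],
    [[0.191,-0.086,-0.08],[0,0,0.88]],
    [[0.179,-0.109,-0.08],[0,0,0.88]],
    [[0.165,-0.13,-0.08],[0,0,0.88]],
    [[0.147,-0.149,-0.08],[0,0,0.88]],
  ],
)

```text
time: 5.9
tool_pos: [515.4, 170.8, 126.0]
orientation: [[-0.891, -0.454, -0.0], [-0.454, 0.891, -0.0], [0.0, -0.0, -1.0]]
ft_force: [0.6, -0.4, -1.3]
opening: 58.9
grip_force: 54.1
```

Request:
carry_out(
  targets=[
    [[0.128,-0.166,-0.08],[0,0,0.88]],
    [[0.107,-0.181,-0.08],[0,0,0.88]],
    [[0.084,-0.192,-0.08],[0,0,0.88]],
    [[0.06,-0.201,-0.08],[0,0,0.88]],
    [[0.035,-0.207,-0.08],[0,0,0.88]],
    [[0,0,0],[0,0,0]],
    [[0,0,0],[0,0,0]],
  ],
)

```text
time: 6.78
tool_pos: [504.2, 109.7, 149.6]
orientation: [[-0.991, 0.137, 0.0], [0.137, 0.991, 0.0], [-0.0, 0.0, -1.0]]
ft_force: [0.0, -0.6, -1.6]
opening: 58.4
grip_force: 54.1
```

Run:
```python
from h import *
f=grab_frame("wrist"); save(f,"w2.png")
for q in ["separator","carrier","first_tab"]:
    for r in landmark_of(q,f)[:2]:
        P=w(f,r["at"]); print(q,round(r["conf"],2),P.round(1),pix(f,P)[0].round())
s=state();t=s["tool_pos"];print(t,s["orientation"].round(3).tolist(),s["q"][5])
plate(f,[500,-2],20,3)
C=cloud(f).reshape(-1,3); h=C[(np.hypot(*(C[:,:2]-[500,-2]).T)<35)&(C[:,2]>50)]; print("hubtip",h[:,:2].mean(0),len(h),h[:,2].max())
m=np.hypot(*(C[:,:2]-t[:2]).T)<60; z=C[m,2]; print(np.histogram(z,np.arange(100,220,5)))
```

```text
carrier 0.78 [503.6  -4.1   2.8] [153. 204.]
first_tab 0.81 [549.6 -10.3  22.6] [151. 261.]
first_tab 0.15 [503.1  -2.6   3.4] [154. 203.]
[504.14926655 109.89951455 149.35460129] [[-0.99, 0.138, -0.0], [0.138, 0.99, -0.0], [0.0, -0.0, -1.0]] 0.35259864562290055
centre [494.8   3.5] z 20.9 tab deg -15.4 651 2109  max tab r 58.0
hubtip [501.14894781  -1.23074373] 478 60.85452168789982
(array([   0,    0,    0,    0,    0,    0,    0,    0,    0,    0,    0,
         32,  976, 6017, 8117,  693,  778,  747,  974,  663, 1737, 4721,
       5222]), array([100, 105, 110, 115, 120, 125, 130, 135, 140, 145, 150, 155, 160,
       165, 170, 175, 180, 185, 190, 195, 200, 205, 210, 215]))
```

View pics/w2.png

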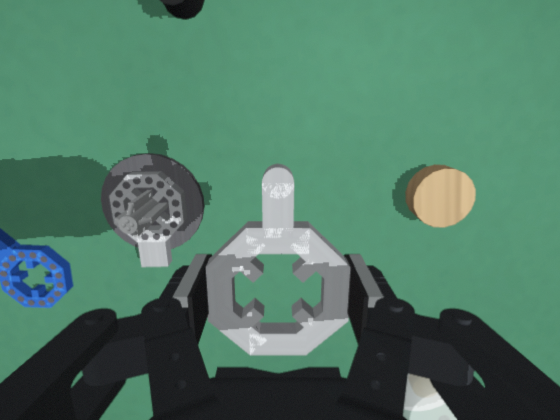

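```bash
cat >> h.py <<'E'
def hub(f):
    X=cloud(f); C=X.reshape(-1,3)
    g=C[(abs(C[:,2]-8)<3)&(np.hypot(*(C[:,:2]-[501,-2]).T)<55)]
    c,r=cv2.minEnclosingCircle(g[:,:2].astype(np.float32)); c=np.array(c)
    t=C[(abs(C[:,2]-20)<3)]; q=t[:,:2]-c; rr=np.hypot(*q.T); k=(rr>36)&(rr<58)&(q[:,0]>20); a=q[k].mean(0)
    h=C[(np.hypot(*(C[:,:2]-c).T)<25)&(C[:,2]>44)]
    print("foot",c.round(1),round(r,1),"tab",np.degrees(np.arctan2(a[1],a[0])).round(1),k.sum(),"hub bbox",h.min(0).round(1),h.max(0).round(1))
E
python3 - <<'E'
from h import *
f=grab_frame("wrist"); hub(f); t=state()["tool_pos"]
plate(f,t,170,6)
f=grab_frame("top"); hub(f)
E
```

```text
foot [506.2  -2.7] 48.7 tab -7.2 441 hub bbox [488.1 -17.4  44.1] [516.3  11.   61. ]
centre [502.5 109.4] z 169.8 tab deg 172.2 1245 11574  max tab r 49.4
foot [502.6  -0. ] 47.7 tab -11.3 109 hub bbox [487.9 -16.3  45.8] [514.1   9.8  60.8]
```

Run:
```python
from h import *
plan([502,-3,62],81)
```

```text
3 rows [[[-0.075, -0.622, 0.485], [-0.0, -0.001, 0.045]], [[-0.079, -0.622, 0.485], [-0.0, -0.001, 0.045]], [[-0.082, -0.621, 0.485], [-0.0, -0.001, 0.045]]]
```

Request:
carry_out(
  targets=[
    [[-0.075,-0.622,0],[0,0,0.045]],
    [[-0.079,-0.622,0],[0,0,0.045]],
    [[-0.082,-0.621,0],[0,0,0.045]],
    [[0,0,0.5],[0,0,0]],
    [[0,0,0.5],[0,0,0]],
    [[0,0,0.45],[0,0,0]],
    [[0,0,0],[0,0,0]],
    [[0,0,0],[0,0,0]],
  ],
)

```text
time: 8.07
tool_pos: [502.8, -3.2, 63.4]
orientation: [[-0.988, 0.157, 0.001], [0.157, 0.988, 0.0], [-0.001, 0.0, -1.0]]
ft_force: [-0.5, 0.2, -1.5]
opening: 58.6
grip_force: 54.2
```

Run:
```python
from h import *
f=grab_frame("wrist"); I=cv2.resize(f["img"][180:400,130:430],None,fx=2.6,fy=2.6,interpolation=cv2.INTER_CUBIC)
cv2.imwrite("pics/w3.png",I[...,::-1])
t=state()["tool_pos"];print(t)
plate(f,t,t[2]+21,6)
```

```text
[503.19491012  -3.16171759  63.85794088]
centre [500.4  -3.5] z 83.9 tab deg 170.9 1197 11269  max tab r 48.8
```

View pics/w3.png

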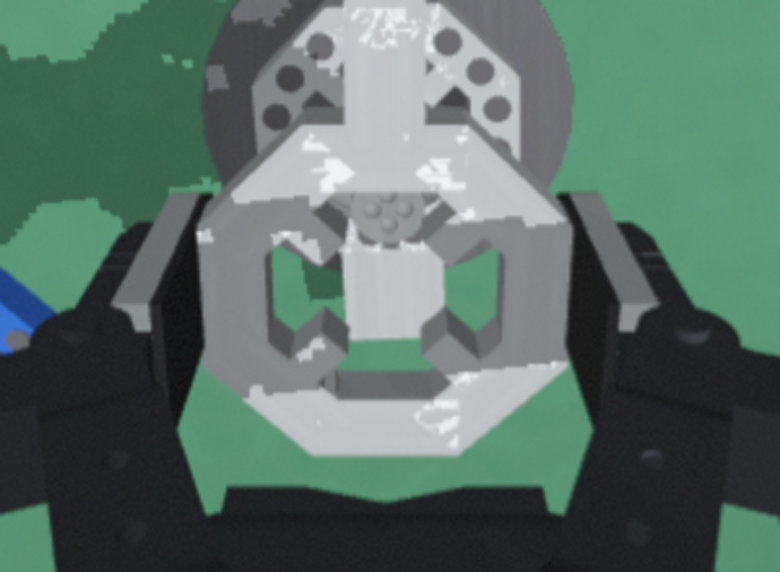

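```bash
cat >> h.py <<'E'
def back(f,uv,z):
    n=cv2.undistortPoints(np.array([[uv]],float),K(f),np.array(f["dist"],float))[0,0]
    d=f["T"][:3,:3]@np.r_[n,1]; o=f["T"][:3,3]; return (o+d*(z-o[2])/d[2]).round(1)
E
python3 - <<'E'
from h import *
f=grab_frame("wrist"); t=state()["tool_pos"]
cr=lambda u,v:(130+u/2.6,180+v/2.6)
print("hub",back(f,cr(388,208),59),t)
for u,v in [(386,125),(386,455),(198,290),(572,290)]: print(back(f,cr(u,v),t[2]+21))
E
```

```text
hub [503.1  -3.   59. ] [503.32170941  -3.17440176  63.99711081]
[476.6   0.8  85. ]
[535.7  -8.7  85. ]
[499.6 -33.1  85. ]
[509.   25.5  85. ]
```

Request:
carry_out(
  targets=[
    [[0.038,0.007,0],[0,0,0]],
    [[0,0,0.15],[0,0,0]],
    [[0,0,0.1],[0,0,0]],
    [[0,0,0.1],[0,0,0]],
    [[0,0,0],[0,0,0]],
  ],
)

```text
time: 8.8
tool_pos: [499.1, -2.5, 40.7]
orientation: [[-0.988, 0.157, -0.002], [0.157, 0.988, -0.0], [0.002, -0.0, -1.0]]
ft_force: [0.4, -0.2, -2.1]
opening: 58.5
grip_force: 54.3
```

Request:
carry_out(
  targets=[
    [[0,0,0.07],[0,0,0]],
    [[0,0,0.07],[0,0,0]],
    [[0,0,0],[0,0,0]],
  ],
)

```text
time: 9.18
tool_pos: [499.5, -2.5, 32.8]
orientation: [[-0.988, 0.157, -0.001], [0.157, 0.988, 0.0], [0.001, -0.0, -1.0]]
ft_force: [0.6, -0.6, -1.6]
opening: 58.8
grip_force: 54.3
```

Request:
carry_out(
  targets=[
    [[0,0,0.07],[0,0,0]],
    [[0,0,0.07],[0,0,0]],
    [[0,0,0],[0,0,0]],
  ],
)

```text
time: 9.55
tool_pos: [499.4, -2.5, 24.3]
orientation: [[-0.988, 0.158, -0.001], [0.158, 0.988, -0.0], [0.001, -0.0, -1.0]]
ft_force: [-0.3, -0.2, -1.4]
opening: 59.0
grip_force: 54.3
```

Request:
carry_out(
  targets=[
    [[0,0,0.07],[0,0,0]],
    [[0,0,0.07],[0,0,0]],
    [[0,0,0],[0,0,0]],
  ],
)

```text
time: 9.93
tool_pos: [499.4, -2.5, 15.9]
orientation: [[-0.988, 0.157, -0.001], [0.157, 0.988, 0.0], [0.001, -0.0, -1.0]]
ft_force: [0.2, -0.8, -2.0]
opening: 58.3
grip_force: 54.3
```

Request:
carry_out(
  targets=[
    [[0,0,0.06],[0,0,0]],
    [[0,0,0.04],[0,0,0]],
    [[0,0,0],[0,0,0]],
  ],
)

```text
time: 10.3
tool_pos: [500.5, -2.5, 13.8]
orientation: [[-0.988, 0.157, 0.003], [0.157, 0.988, 0.001], [-0.003, 0.001, -1.0]]
ft_force: [-8.7, -1.8, 25.2]
opening: 59.0
grip_force: 70.8
```

Request:
carry_out(
  targets=[
    [[0,0,-0.05],[0,0,0]],
    [[0,0,0],[0,0,0]],
  ],
)

```text
time: 10.55
tool_pos: [500.2, -2.5, 14.8]
orientation: [[-0.988, 0.157, 0.001], [0.157, 0.988, 0.0], [-0.001, 0.0, -1.0]]
ft_force: [-3.1, -0.8, 9.4]
opening: 59.1
grip_force: 61.3
```

Request:
carry_out(
  targets=[
    [[0,0,0],[0,0,0]],
    [[0,0,0],[0,0,0]],
    [[0,0,0],[0,0,0]],
    [[0,0,0],[0,0,0]],
    [[0,0,0],[0,0,0]],
    [[0,0,0],[0,0,0]],
  ],
  claw=0,
)

```text
time: 11.3
tool_pos: [499.8, -2.5, 13.3]
orientation: [[-0.988, 0.157, -0.0], [0.157, 0.988, 0.0], [0.0, -0.0, -1.0]]
ft_force: [-0.9, 0.2, -0.3]
opening: 84.8
grip_force: 0.0
```

Request:
carry_out(
  targets=[
    [[0,0,-0.3],[0,0,0]],
    [[0,0,-0.6],[0,0,0]],
    [[0,0,-0.8],[0,0,0]],
    [[0,0,-0.8],[0,0,0]],
    [[0,0,0],[0,0,0]],
    [[0,0,0],[0,0,0]],
  ],
)

```text
time: 12.05
tool_pos: [499.4, -2.5, 163.0]
orientation: [[-0.988, 0.158, -0.0], [0.158, 0.988, -0.0], [0.0, -0.0, -1.0]]
ft_force: [0.2, -0.2, -0.4]
opening: 85.6
grip_force: 0.0
```

Run:
```python
from h import *
f=grab_frame("wrist"); I=cv2.resize(f["img"][80:300,130:430],None,fx=2.6,fy=2.6,interpolation=cv2.INTER_CUBIC)
cv2.imwrite("pics/w4.png",I[...,::-1])
s=state();print(s["tool_pos"],s["opening"],s["time"])
C=cloud(f).reshape(-1,3); q=C[:,:2]-[502,-3]; r=np.hypot(*q.T); a=np.degrees(np.arctan2(q[:,1],q[:,0]))
print(np.histogram(C[(r<40),2],np.arange(4,64,3)))
m=(r>20)&(r<29)&(C[:,2]>16)&(C[:,2]<45)
for k in range(-180,180,45): 
    z=C[m&(a>=k)&(a<k+45),2]; print(k,len(z),np.percentile(z,[10,50,90]).round(1))
plan([511,-256,170],85)
t=grab_frame("top"); plate(t,[511,-255],32,5)
```

```text
[498.83168373  -2.48062575 162.15556584] 85.03167144745359 12.1
(array([   8, 1654,  140,   61,   82,  320,  126,  396, 2489,   37,   26,
         30,   36,   32,   55,   90,   72,   48,  235]), array([ 4,  7, 10, 13, 16, 19, 22, 25, 28, 31, 34, 37, 40, 43, 46, 49, 52,
       55, 58, 61]))
-180 243 [28.  28.9 29.8]
-135 231 [28.  28.8 29.7]
-90 241 [23.2 28.7 29.8]
-45 235 [22.6 28.6 29.6]
0 235 [24.9 28.7 29.7]
45 238 [27.9 28.8 29.7]
90 249 [27.8 28.9 29.8]
135 253 [28.  28.8 29.6]
6 rows [[[-0.144, -0.69, -0.022], [-0.0, -0.003, -0.085]], [[-0.136, -0.692, -0.022], [-0.0, -0.003, -0.085]], [[-0.128, -0.693, -0.022], [-0.0, -0.003, -0.085]], [[-0.12, -0.695, -0.022], [-0.0, -0.003, -0.085]], [[-0.111, -0.696, -0.022], [-0.0, -0.003, -0.085]], [[-0.103, -0.697, -0.022], [-0.0, -0.003, -0.085]]]
centre [ 510.  -254.4] z 31.6 tab deg -11.9 117 535  max tab r 56.1
```

View pics/w4.png

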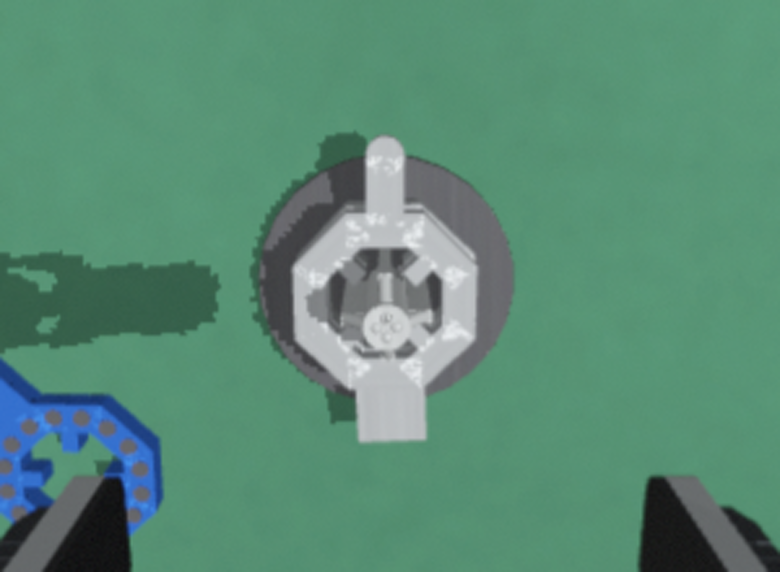

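Request:
carry_out(
  targets=[
    [[-0.144,-0.69,-0.02],[0,0,0]],
    [[-0.14,-0.69,-0.02],[0,0,0]],
    [[-0.14,-0.69,-0.02],[0,0,0]],
    [[-0.14,-0.69,-0.02],[0,0,0]],
    [[-0.14,-0.69,-0.02],[0,0,0]],
    [[-0.14,-0.69,-0.02],[0,0,0]],
    [[0,0,0],[0,0,0]],
    [[0,0,0],[0,0,0]],
  ],
)

```text
time: 13.15
tool_pos: [509.8, -255.1, 169.0]
orientation: [[-0.987, 0.158, -0.003], [0.158, 0.987, 0.002], [0.003, 0.001, -1.0]]
ft_force: [0.1, -0.2, -0.4]
opening: 85.5
grip_force: 0.0
```

Run:
```python
from h import *
f=grab_frame("wrist"); I=cv2.resize(f["img"][80:300,130:430],None,fx=2.6,fy=2.6,interpolation=cv2.INTER_CUBIC)
cv2.imwrite("pics/w5.png",I[...,::-1])
s=state();print(s["tool_pos"],s["orientation"].round(3).tolist())
plate(f,[511,-255],32,4)
for r in landmark_of("disc",f)[:2]: print(r["conf"],w(f,r["at"]).round(1))
```

```text
[ 510.03192651 -254.69618072  169.35734534] [[-0.988, 0.157, -0.002], [0.157, 0.988, 0.002], [0.003, 0.001, -1.0]]
centre [ 509.1 -255.8] z 32.9 tab deg -10.7 493 2680  max tab r 56.3
0.98 [ 509.  -255.6   18.3]
0.89 [ 392.6 -271.9    3.1]
```

View pics/w5.png

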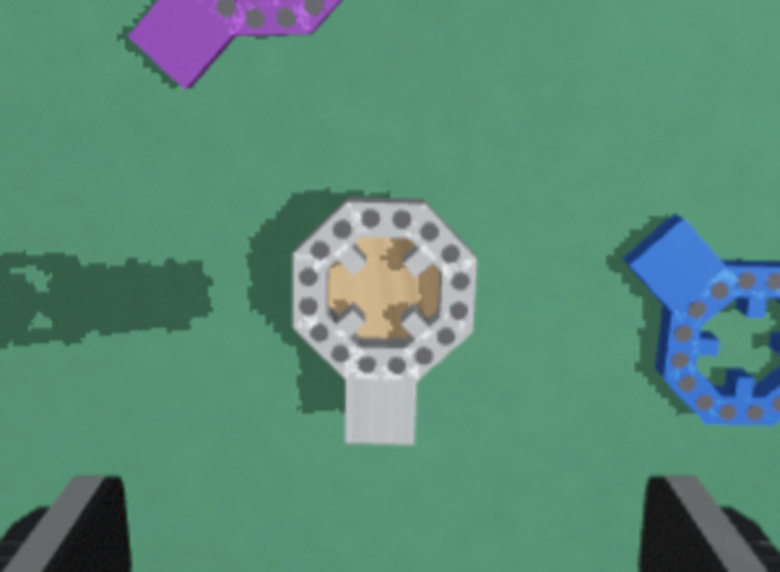

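Run:
```python
from h import *
plan([509.2,-255.7,16.5],79.5,5)
```

```text
5 rows [[[0.002, -0.005, 0.511], [0.001, -0.003, 0.038]], [[0.002, -0.005, 0.511], [0.001, -0.003, 0.038]], [[0.002, -0.005, 0.511], [0.001, -0.003, 0.038]], [[0.002, -0.005, 0.511], [0.001, -0.003, 0.038]], [[0.003, -0.005, 0.511], [0.001, -0.003, 0.038]]]
```

Request:
carry_out(
  targets=[
    [[0.002,-0.005,0.6],[0,0,0.04]],
    [[0.002,-0.005,0.6],[0,0,0.04]],
    [[0.002,-0.005,0.6],[0,0,0.04]],
    [[0.002,-0.005,0.4],[0,0,0.04]],
    [[0.002,-0.005,0.25],[0,0,0.04]],
    [[0,0,0.1],[0,0,0]],
    [[0,0,0],[0,0,0]],
  ],
)

```text
time: 14.12
tool_pos: [510.2, -257.0, 17.9]
orientation: [[-0.983, 0.184, 0.0], [0.184, 0.983, -0.0], [-0.0, -0.0, -1.0]]
ft_force: [-0.4, 0.4, -0.1]
opening: 85.1
grip_force: 0.0
```

Request:
carry_out(
  targets=[
    [[0,0,0],[0,0,0]],
    [[0,0,0],[0,0,0]],
    [[0,0,0],[0,0,0]],
    [[0,0,0],[0,0,0]],
    [[0,0,0],[0,0,0]],
    [[0,0,0],[0,0,0]],
    [[0,0,0],[0,0,0]],
    [[0,0,0],[0,0,0]],
  ],
  claw=1,
  grip_force=60,
)

```text
time: 15.12
tool_pos: [511.0, -257.6, 19.3]
orientation: [[-0.983, 0.185, 0.003], [0.185, 0.983, -0.001], [-0.003, -0.0, -1.0]]
ft_force: [-1.3, 0.5, 5.8]
opening: 58.2
grip_force: 65.1
```

Request:
carry_out(
  targets=[
    [[0,0,-0.2],[0,0,0]],
    [[0,0,-0.6],[0,0,0]],
    [[0,0,-0.7],[0,0,0]],
    [[0,0,-0.7],[0,0,0]],
    [[0,0,0],[0,0,0]],
  ],
)

```text
time: 15.75
tool_pos: [512.3, -258.6, 154.3]
orientation: [[-0.983, 0.185, 0.008], [0.185, 0.983, -0.004], [-0.008, -0.003, -1.0]]
ft_force: [0.3, -0.0, -1.9]
opening: 58.2
grip_force: 65.1
```

Run:
```python
from h import *
f=grab_frame("wrist"); t=state()["tool_pos"]; print(t)
plate(f,t,t[2]+16,6)
plan([500.5,-100,150],81)
```

```text
[ 510.86616132 -257.79918522  151.74337093]
centre [ 508.8 -258.5] z 167.8 tab deg -10.2 1441 10804  max tab r 53.2
4 rows [[[0.164, 0.638, 0.006], [-0.003, 0.007, -0.052]], [[0.16, 0.639, 0.006], [-0.003, 0.007, -0.052]], [[0.155, 0.64, 0.007], [-0.003, 0.007, -0.052]], [[0.15, 0.642, 0.007], [-0.003, 0.007, -0.052]]]
```

Request:
carry_out(
  targets=[
    [[0.164,0.68,0],[0,0,-0.05]],
    [[0.16,0.68,0],[0,0,-0.05]],
    [[0.155,0.68,0],[0,0,-0.05]],
    [[0.15,0.68,0],[0,0,-0.05]],
    [[0.15,0.68,0],[0,0,0]],
    [[0.15,0.68,0],[0,0,0]],
    [[0,0,0],[0,0,0]],
  ],
)

```text
time: 16.68
tool_pos: [494.5, -4.0, 147.9]
orientation: [[-0.988, 0.153, -0.004], [0.153, 0.988, 0.0], [0.004, -0.0, -1.0]]
ft_force: [-0.5, -1.2, -2.8]
opening: 58.1
grip_force: 65.2
```

Run:
```python
from h import *
print(state()["tool_pos"])
plan([500.5,-3,66],81,3)
```

```text
[494.53371198  -4.03095268 147.92320102]
3 rows [[[-0.034, 0.011, 0.455], [-0.001, -0.009, 0.009]], [[-0.033, 0.011, 0.455], [-0.001, -0.009, 0.009]], [[-0.032, 0.011, 0.455], [-0.001, -0.009, 0.009]]]
```

Request:
carry_out(
  targets=[
    [[-0.034,0.011,0.45],[0,0,0]],
    [[-0.033,0.011,0.45],[0,0,0]],
    [[-0.032,0.011,0.45],[0,0,0]],
    [[0,0,0],[0,0,0]],
    [[0,0,0],[0,0,0]],
  ],
)

```text
time: 17.3
tool_pos: [502.5, -6.0, 68.8]
orientation: [[-0.987, 0.158, -0.0], [0.158, 0.987, -0.0], [0.0, -0.0, -1.0]]
ft_force: [0.6, 0.5, -1.6]
opening: 57.8
grip_force: 65.2
```

Run:
```python
from h import *
f=grab_frame("wrist"); I=cv2.resize(f["img"][180:400,130:430],None,fx=2.6,fy=2.6,interpolation=cv2.INTER_CUBIC)
cv2.imwrite("pics/w6.png",I[...,::-1])
t=state()["tool_pos"];print(t,state()["orientation"].round(3).tolist())
plate(f,t,t[2]+16,6)
```

```text
[503.11745927  -5.90197581  69.38879779] [[-0.987, 0.158, 0.001], [0.158, 0.987, -0.0], [-0.001, 0.0, -1.0]]
centre [498.9  -6.2] z 82.5 tab deg -9.2 1551 10220  max tab r 53.3
```

View pics/w6.png

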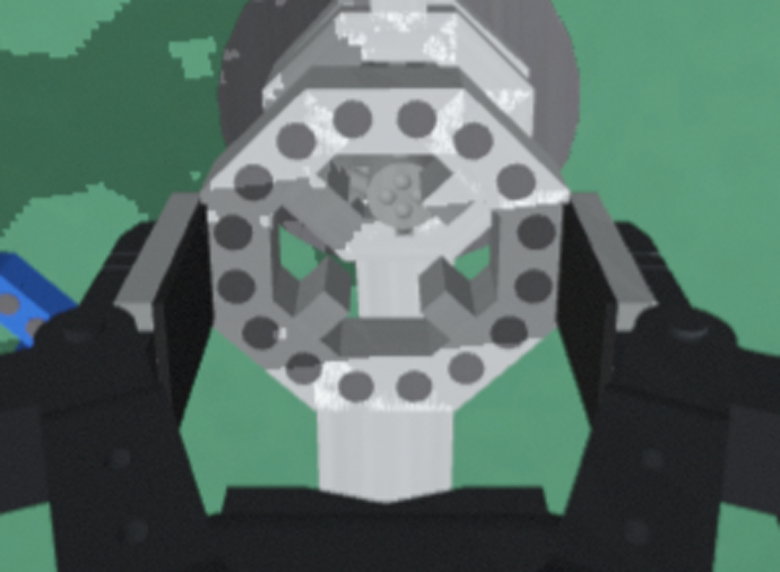

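Run:
```python
from h import *
f=grab_frame("wrist"); t=state()["tool_pos"]
cr=lambda u,v:(130+u/2.6,180+v/2.6)
print("hub",back(f,cr(397,193),59),t)
for z in (84,86):
  P=[back(f,cr(u,v),z) for u,v in [(384,88),(386,409),(203,200),(569,200)]]
  print((P[0]+P[1])/2,np.linalg.norm(P[0]-P[1]),(P[2]+P[3])/2,np.linalg.norm(P[2]-P[3]))
```

```text
hub [502.8  -4.   59. ] [503.36700456  -5.80738817  69.66881992]
[502.25  -6.25  84.  ] 59.40117843948894 [491.8  -4.4  84. ] 59.15166946080221
[501.1   -6.05  86.  ] 58.48119355827138 [490.85  -4.25  86.  ] 58.24723169387538
```

Request:
carry_out(
  targets=[
    [[-0.013,0.044,0],[0,0,0]],
    [[0,0,0.1],[0,0,0]],
    [[0,0,0.1],[0,0,0]],
    [[0,0,0],[0,0,0]],
  ],
)

```text
time: 17.9
tool_pos: [502.9, -2.9, 55.8]
orientation: [[-0.988, 0.157, -0.002], [0.157, 0.988, -0.0], [0.002, -0.0, -1.0]]
ft_force: [0.8, 0.1, -2.0]
opening: 58.0
grip_force: 65.2
```

Request:
carry_out(
  targets=[
    [[0,0,0.07],[0,0,0]],
    [[0,0,0.07],[0,0,0]],
    [[0,0,0.05],[0,0,0]],
    [[0,0,0],[0,0,0]],
  ],
)

```text
time: 18.4
tool_pos: [503.4, -2.9, 44.8]
orientation: [[-0.988, 0.158, -0.001], [0.158, 0.988, 0.0], [0.001, -0.0, -1.0]]
ft_force: [-0.0, -0.0, -1.8]
opening: 58.0
grip_force: 65.2
```

Request:
carry_out(
  targets=[
    [[0,0,0.06],[0,0,0]],
    [[0,0,0.05],[0,0,0]],
    [[0,0,0],[0,0,0]],
  ],
)

```text
time: 18.77
tool_pos: [503.4, -2.9, 38.3]
orientation: [[-0.988, 0.157, -0.001], [0.157, 0.988, -0.0], [0.001, -0.0, -1.0]]
ft_force: [-0.1, -1.0, -3.0]
opening: 58.1
grip_force: 65.2
```

Request:
carry_out(
  targets=[
    [[0,0,0.07],[0,0,0]],
    [[0,0,0.07],[0,0,0]],
    [[0,0,0],[0,0,0]],
  ],
)

```text
time: 19.15
tool_pos: [503.2, -2.9, 29.7]
orientation: [[-0.988, 0.157, -0.001], [0.157, 0.988, 0.0], [0.001, -0.0, -1.0]]
ft_force: [-0.9, 0.4, -1.8]
opening: 57.9
grip_force: 65.2
```

Request:
carry_out(
  targets=[
    [[0,0,0.04],[0,0,0]],
    [[0,0,0.02],[0,0,0]],
    [[0,0,0],[0,0,0]],
  ],
)

```text
time: 19.52
tool_pos: [503.8, -3.0, 27.3]
orientation: [[-0.988, 0.158, 0.001], [0.158, 0.988, 0.0], [-0.001, 0.0, -1.0]]
ft_force: [-2.1, 0.4, 4.8]
opening: 57.9
grip_force: 65.8
```

Request:
carry_out(
  targets=[
    [[0,0,0],[0,0,0]],
    [[0,0,0],[0,0,0]],
    [[0,0,0],[0,0,0]],
    [[0,0,0],[0,0,0]],
    [[0,0,0],[0,0,0]],
    [[0,0,0],[0,0,0]],
  ],
  claw=0,
)

```text
time: 20.27
tool_pos: [503.7, -2.9, 26.6]
orientation: [[-0.988, 0.157, 0.0], [0.157, 0.988, 0.0], [0.0, 0.0, -1.0]]
ft_force: [-0.3, -0.3, 0.7]
opening: 85.5
grip_force: 0.0
```

Request:
carry_out(
  targets=[
    [[0,0,-0.3],[0,0,0]],
    [[0,0,-0.6],[0,0,0]],
    [[0,0,-0.8],[0,0,0]],
    [[0,0,-0.6],[0,0,0]],
    [[0,0,0],[0,0,0]],
    [[0,0,0],[0,0,0]],
  ],
)

```text
time: 21.02
tool_pos: [503.2, -2.9, 164.0]
orientation: [[-0.988, 0.157, -0.001], [0.157, 0.988, 0.0], [0.001, -0.0, -1.0]]
ft_force: [-0.7, -0.1, -1.1]
opening: 85.2
grip_force: 0.0
```

Run:
```python
from h import *
f=grab_frame("wrist"); I=cv2.resize(f["img"][80:300,130:430],None,fx=2.6,fy=2.6,interpolation=cv2.INTER_CUBIC)
cv2.imwrite("pics/w7.png",I[...,::-1])
s=state();print(s["tool_pos"],s["opening"],s["time"])
C=cloud(f).reshape(-1,3); q=C[:,:2]-[502.5,-3]; r=np.hypot(*q.T); a=np.degrees(np.arctan2(q[:,1],q[:,0]))
m=(r>20)&(r<29)&(C[:,2]>16)&(C[:,2]<55)
for k in range(-180,180,45): 
    z=C[m&(a>=k)&(a<k+45),2]; print(k,len(z),np.percentile(z,[10,50,90]).round(1))
```

```text
[502.71848524  -2.93518216 163.39592124] 85.40691542318825 21.075
-180 267 [40.2 41.1 41.9]
-135 248 [40.1 41.  41.8]
-90 283 [27.1 40.7 41.8]
-45 317 [29.4 40.8 41.9]
0 279 [31.7 40.7 41.7]
45 254 [39.9 40.9 41.9]
90 266 [39.9 40.9 41.8]
135 273 [39.9 41.  41.9]
```

View pics/w7.png

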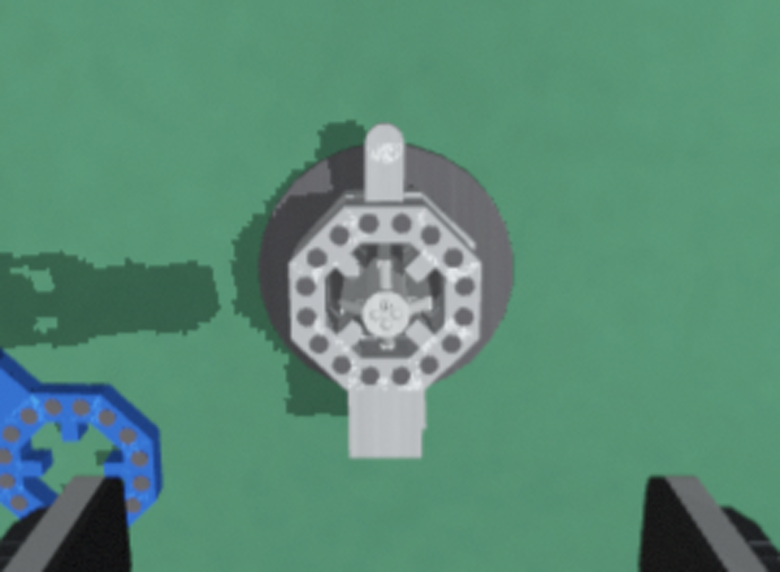

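The disc's top is level at about 40 mm. The separator's tab points opposite to the first disc's, and the disc's tab points the same way.

```bash
python3 -c "
from cell import finish_job
print(finish_job())"
```

```text
the job is handed in; nothing more can be done
None
```

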